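# Set the slanted coffee grinder and put the mug under its hold-down arm

### The arm

A 6-joint arm with a two-finger parallel gripper is mounted at the origin on a cart in front of the work surface, level with it; the furniture and walls round the work are solid. World frame = base frame: x ahead of the robot, y to its left, z up, the work surface at z = 0. Lengths are in m, angles in rad, forces in N, time in s.
With the tool pointing down it reaches from about 0.3 to 0.875 m from the base axis. Payload 6.4 kg.
Tool frame: the origin (TCP) lies on the centre line of the jaws, within the pads' length; the fingertips stand 25 mm ahead of it and the grasp point (between the pads) lies 6 mm ahead of it (ctrl.tip_reach is the distance from the TCP to the fingertips, in m); z points along the fingers, y is the line along which they close (so a half turn about z gives the same grasp; the last joint's range is limited). The gripper opens to 85 mm and grips with 20 to 120 N. Pads are 22 mm wide; open, the fingers measure 114 mm over their backs; the gripper's body (76 mm by 85 mm) begins 54 mm behind the grasp point. The pads swing forward as they close: fully open they stand 13 mm farther back than shut.
Start: joints at [0.95, 0.181, 1.607, -0, 1.354, -0.206], TCP at [0.232, 0.526, 0.256] pointing down, gripper open.
Joint ranges: [-2.99, 2.99], [-0.89, 2.07], [0.3, 2.58], [-1.14, 4.28], [0, 2.63], [-3.12, 3.12]. Speed limits (rad/s): [2.57, 2.57, 3.01, 3.14, 3.14, 3.14].

### API

Orientations are given as a unit quaternion [w, x, y, z].
In Python, from bench import ctrl gives the robot as it stands.
- The arm moves only by the tool servo_tool, never from a script. Its argument "motion" is a list that holds one entry, the list of rows, each a list of 5 numbers: the shift along the tool's x, y, z in cm, then the turn about the tool's z in degrees, then the closure, from -1 (fully open) to 1 (shut). In form: [[[dx, dy, dz, twist, claw], ...]]. A call has 1 to 5 rows; each row is the pose to reach, as a shift and turn from the pose commanded when the call began, along the tool's axes at that moment; what a row does not reach only later rows make up. A row lasts 1/10 s, in which the tool goes at most 50 mm and 8.59 degrees, less where a joint would pass 70% of its speed; a pose out of reach is approached as far as the arm can. A call with a gripper value outside its range is refused whole. The fingers move at their own pace and stop on an object; the grip force is fixed at half the most. Time passes only in rows, so rows that repeat a pose let the fingers close. It gives the time, the measured TCP pose, the force, the opening and the grip force at its end, in the units of the state.
- ctrl.get_obs(): the state, without advancing time (a new reading comes with each control period).
- ctrl.camera(name): name is "scene" or "top" or "wrist"; returns a dict with "pixels" (384x512x3 uint8, red, green, blue), "depth" (384x512 float32, m along the optical axis (not along the pixel's ray), 0 where there is no reading), "fx", "fy", "cx", "cy" (pixels), "R" (3x3) and "t" (3): a world point X has camera coordinates R X + t; the wrist camera has in their place "hand_eye" (4x4, takes a point from camera to tool coordinates, whose origin is the TCP and whose axes are the flange's). Camera axes: x right, y down, z forward; pixel columns grow to the right and rows downward; lengths in m; the calibration is good to about 2 mm. A picture is of the moment at which its call begins: read the wrist's pose just before it.
- ctrl.hand_in(): hands the job in; it is judged then, once.
The state is a dict: "time_s": time; "q": joint angles; "dq": joint speeds; "joint_efforts": joint torques, N m; "eef_pos": TCP position; "eef_rot": TCP orientation; "wrist_force": force on the tool from outside, world axes, zero at the start; "torque": the same for the moment, N m; "opening": opening from 0.0 (shut) to 1.0 (fully open); "grasp_force": force on a finger pad.
Only numpy, scipy, OpenCV 4.12 (cv2) and the standard library are available. Lean on these libraries where they do the work, as an engineer would, in place of code of your own. Each camera call takes 0.05 s, during which the arm holds its last target. There are 200 camera calls.

### The job

Get the slanted coffee grinder ready to grind into the white mug. Screw its hopper down (clockwise) until the pointer on the hopper's collar stands in line with the long fin on the front of the head, not winding on past it or the burrs will rub; and put the white mug upright on the foot plate, handle to the front, pushed home against the two rubber stops so that the sprung hold-down arm sits on its rim. Leave the other things where they stand.

Things in the scene. Friction and masses are not known exactly. Their poses are not given: they have to be found in the camera images.
- grinder: White coffee grinder, fixed. Origin on the worktop; +x to its back, -x to its front (the robot's side), z up. Dark foot plate 250 x 140 mm, 14 mm thick, x -150 to 100. From its back a motor 90 mm thick slants up and forward, its axis leaning 30 degrees from vertical towards -x in the plane y = 0; at its upper end the head (104 mm across) and, on the same axis, the hopper (top at z = 280).
- cup_place (a point): Top of the foot plate where the mug's axis stands when home: grinder x = -68, y = 0, z = 14. Axes as the grinder's. Behind it two rubber stops, posts 13 mm thick up to z = 53 at grinder x = -39, y = +-24, which the mug's wall touches when home.
- chute (a point): Middle of the chute's lower end, 110 mm above the worktop. The chute (36 x 40 mm) hangs from the head over the cup place, so no tool can come straight down there or on the near end of the handle of a mug standing there: lean the tool's back 25 to 40 degrees towards the grinder's front (-x).
- fin (a point): Upper front end of the long dark fin (7 mm wide, 36 mm long) on the front of the head, in the plane y = 0, amid a row of much shorter ticks. The hopper's pointer belongs in line with it.
- hopper (a joint): Turn of the hopper on its thread (rad): 0 = pointer at the fin, positive = unscrewed (anticlockwise seen from above along the axis); starts between 1.2 and 2.7. Screwing down is clockwise and lowers it 6 mm a turn. It stays where it is left (friction 0.1 N m). No stop at 0: it would wind on to -1.8.
- hopper_grip (a point): Point on the hopper's axis at the height to grip. Its z is the slanted screw axis (upward), its -x points to the pointer; it turns with the hopper. The grip part is a cylinder 60 mm across from 25 mm below to 20 mm above this point; the lid's knob ends 33 mm above it; the collar (74 mm across) with the pointer begins 25 mm below it. Free space all round.
- pointer (a point): Tip of the pointer, a dark bar 9 mm wide on the hopper's collar, 52 mm from the hopper's axis.
- holddown (a joint): Lift of the sprung hold-down arm (rad): 0 with nothing under it, about 0.13 when the rear rim of the home mug holds it up; it lifts to about 0.25 while the rim passes. It presses with about 3 N.
- holddown_bend (a point): Lowest point (the bend) of the hold-down arm, a steel strip 16 mm wide hinged behind the cup place and reaching forward; at rest 74 mm above the worktop, 7 mm lower than the rim of a mug on the foot plate. In front of the bend the strip turns up 20 degrees as a lead-in. A mug pushed towards +x slides under it with under 10 N; the bend then drops inside its rear rim.
- mug: White porcelain mug, 64 mm across, 67 mm high, 0.15 to 0.3 kg, upright on the worktop to the right of the grinder. Origin on its underside; the bowl's axis lies 13.5 mm from the origin along +y, the handle along -y (roughly towards the robot at the start). Hold it round the body or by the handle.
- mug_axis (a point): Centre of the mug's underside, on the bowl's axis. Axes as the mug's.
- mug_handle (a point): Middle of the mug's handle, 47 mm from the bowl's axis and 40 mm above its underside. The handle is an upright plate-like loop 6 mm thick (along the mug's x), 32 to 60 mm out from the axis, 11 to 61 mm above the underside. Axes as the mug's.
- moka: Bystander: aluminium stove-top coffee pot with black handle, 78 x 123 x 138 mm, origin on its underside.
- bean_jar: Bystander: round glass jar with a cap, 67 mm across, 70 mm high, origin on its underside.
- big_mug: Bystander: grey-green mug, 78 mm across, 97 mm high, larger than the white one, origin on its underside.

How it is judged:
By the outcome, as a careful person would: the job done as asked, in the order asked, and still so for the second after the job is handed in, with the robot touching nothing.
It also fails if it takes over 64 s, if anything falls off the work surface, if the arm or the gripper's body presses on something with over 40 N, if the wrist force passes 120 N, or if a joint passes its speed limit or range.

## Working session

There is one attempt and no reset: what is moved stays moved. The work goes in short steps, Python scripts to look and compute and a tool call to move; the robot and the scene stay as the last step left them, time stands still between calls to the robot, and variables do not carry over. Pictures are saved under pics/ and viewed, at most 10 in all, crops included, and the job is handed in when it is done.

Besides the shell and the picture viewer there is one more tool, called after "Call:" in YAML: its name, and indented under it one key for each argument. servo_tool: Moves the arm, as the interface text tells. Its arguments: {"type":"object","properties":{"motion":{"type":"array"}},"required":["motion"]}

```bash
mkdir -p pics; ls; cat > h.py <<'E'
import numpy as np, cv2
from bench import ctrl
from scipy.spatial.transform import Rotation as Ro
def rot(q): return Ro.from_quat([q[1],q[2],q[3],q[0]]).as_matrix()
def snap(n,f=None):
    o=ctrl.get_obs(); c=ctrl.camera(n)
    if n=="wrist":
        H=np.array(c["hand_eye"]); T=np.eye(4); T[:3,:3]=rot(o["eef_rot"]); T[:3,3]=o["eef_pos"]
        M=np.linalg.inv(T@H); c["R"]=M[:3,:3]; c["t"]=M[:3,3]
    if f: cv2.imwrite("pics/"+f,c["pixels"][:,:,::-1])
    c["R"]=np.array(c["R"]);c["t"]=np.array(c["t"])
    return c
def cloud(c):
    v,u=np.mgrid[:384,:512]; d=c["depth"]
    P=np.stack([(u-c["cx"])/c["fx"]*d,(v-c["cy"])/c["fy"]*d,d],-1)
    return (P-c["t"])@c["R"]
def ray(c,u,v):
    d=c["R"].T@np.array([(u-c["cx"])/c["fx"],(v-c["cy"])/c["fy"],1]); return -c["R"].T@c["t"],d/np.linalg.norm(d)
def onz(c,u,v,z):
    o,d=ray(c,u,v); return o+d*(z-o[2])/d[2]
def proj(c,X):
    p=c["R"]@np.array(X)+c["t"]; return p[0]/p[2]*c["fx"]+c["cx"],p[1]/p[2]*c["fy"]+c["cy"]
E
python3 - <<'E'
from h import *
import pickle
S=snap("scene");T=snap("top")
pickle.dump((S,T),open("st.pkl","wb"))
im=np.vstack([S["pixels"],T["pixels"]])[:,:,::-1]
im=cv2.resize(np.hstack([S["pixels"],T["pixels"]])[:,:,::-1],(800,300))
cv2.imwrite("pics/a.png",S["pixels"][:,:,::-1]);cv2.imwrite("pics/b.png",T["pixels"][:,:,::-1])
print([(-c["R"].T@c["t"]).round(3) for c in (S,T)],S["fx"],T["fx"])
print(ctrl.get_obs()); print(ctrl.tip_reach)
E
```

```text
pics
[array([ 0.074, -0.306,  0.776]), array([0.405, 0.075, 1.3  ])] 360.10305056860045 492.7604575646667
{'time_s': 0.1, 'q': array([ 9.49702085e-01,  1.81480898e-01,  1.60789930e+00,  2.56088153e-05,
        1.35382913e+00, -2.06313767e-01]), 'dq': array([-0.00117913, -0.00075479, -0.00309777,  0.00084919, -0.00198766,
       -0.0014175 ]), 'joint_efforts': array([ 4.75763591e-04, -4.45874512e+01, -3.52243781e+01, -4.10528319e-04,
        4.13652422e-03,  1.15843292e-05]), 'eef_pos': array([0.23142893, 0.52586658, 0.25547048]), 'eef_rot': array([-3.36403170e-04,  2.05909405e-01,  9.78570725e-01, -7.35121717e-04]), 'wrist_force': array([ 0.24312781, -0.07687855,  0.47309582]), 'torque': array([ 0.02565597, -0.01926425, -0.01735583]), 'grasp_force': 0.0, 'opening': 1.0023246909453745}
0.025
```

View pics/a.png

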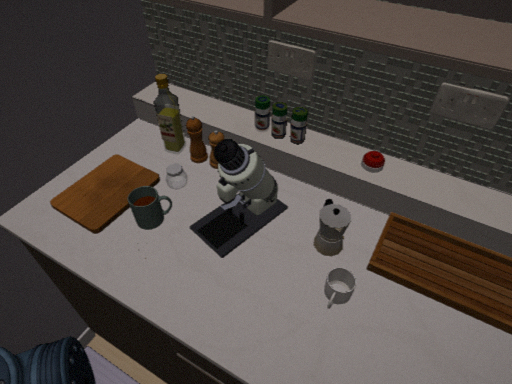

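View pics/b.png

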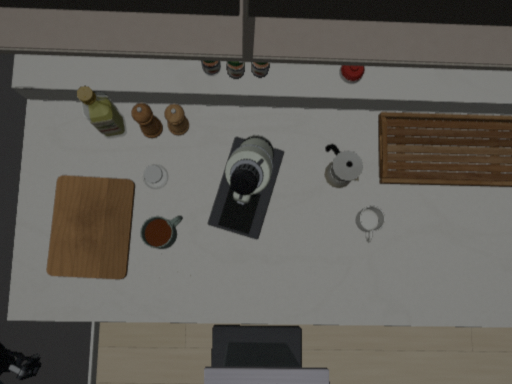

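The scene view shows the grinder at about (240,190), the white mug at (340,287), the moka pot at (332,228) and the big mug at (148,208). In the top view the foot plate spans (240,138)–(283,150)–(260,236)–(211,222), and the white mug is at (369,220) with its handle pointing down the image.

```bash
python3 - <<'E'
from h import *
import pickle
S,T=pickle.load(open("st.pkl","rb"))
for n,c in (("S",S),("T",T)):
    P=cloud(c); g=c["pixels"].astype(int).max(-1)
    m=(g<75)&(abs(P[...,2]-.014)<.012)&(P[...,0]>.2)&(P[...,0]<.75)&(abs(P[...,1]-.05)<.2)
    m=m.astype(np.uint8)
    k,l,st,_=cv2.connectedComponentsWithStats(m); i=1+st[1:,4].argmax(); Q=P[l==i]
    r=cv2.minAreaRect((Q[:,:2]*1000).astype(np.float32)); print(n,"plate",len(Q),r,cv2.boxPoints(r).round(),"z",np.median(Q[:,2]))
    # mug cloud
    b=(P[...,2]>.03)&(P[...,2]<.1)&(P[...,0]>.25)&(P[...,0]<.5)&(P[...,1]<-.1)&(P[...,1]>-.4)
    Q=P[b]; print(n,"mug",len(Q),Q.min(0),Q.max(0))
    rim=Q[Q[:,2]>np.percentile(Q[:,2],97)-.006]; r=cv2.minEnclosingCircle((rim[:,:2]*1000).astype(np.float32)); print("rim",r,np.median(rim[:,2]))
    # grinder high points
    b=(P[...,2]>.2)&(P[...,0]>.25)&(P[...,0]<.75)&(P[...,1]<.25)&(P[...,1]>-.1)
    Q=P[b]; print("high",len(Q),Q.min(0),Q.max(0)); 
    for z in (.2,.22,.24,.26): 
        q=Q[abs(Q[:,2]-z)<.01]
        if len(q): print(z,len(q),q.mean(0).round(3),q.min(0).round(3),q.max(0).round(3))
E
```

```text
S plate 2555 ((611.621337890625, 62.63515853881836), (139.4306640625, 249.5254364013672), 74.00513458251953) [[472.  30.]
 [712. -39.]
 [751.  95.]
 [511. 164.]] z 0.012989601050899857
S mug 70 [ 0.47196835 -0.26444683  0.03026443] [ 0.49996081 -0.24710062  0.06745262]
rim ((492.6987609863281, -257.4622497558594), 10.012264251708984) 0.06492973402159817
high 1334 [0.5558119  0.01048829 0.20008892] [0.66162052 0.10154618 0.27971122]
0.2 175 [0.596 0.036 0.205] [0.572 0.01  0.2  ] [0.662 0.092 0.21 ]
0.22 343 [0.606 0.034 0.22 ] [0.568 0.011 0.21 ] [0.656 0.084 0.23 ]
0.24 288 [0.607 0.049 0.239] [0.556 0.03  0.23 ] [0.658 0.086 0.25 ]
0.26 330 [0.575 0.064 0.26 ] [0.556 0.041 0.25 ] [0.613 0.102 0.27 ]
T plate 2506 ((613.0912475585938, 63.837684631347656), (138.2144775390625, 246.86228942871094), 74.32334899902344) [[476.  31.]
 [713. -36.]
 [751.  97.]
 [513. 164.]] z 0.014137819543164877
T mug 31 [ 0.47524176 -0.25681247  0.03159519] [ 0.49998031 -0.2507592   0.06245185]
rim ((489.8497619628906, -253.66815185546875), 10.408344268798828) 0.058960773273816325
high 8559 [ 0.40534793 -0.09996651  0.20007548] [0.67803699 0.24998893 1.30030123]
0.2 160 [0.625 0.057 0.205] [0.581 0.012 0.2  ] [0.678 0.114 0.21 ]
0.22 444 [0.634 0.057 0.221] [0.581 0.012 0.21 ] [0.672 0.112 0.23 ]
0.24 402 [0.635 0.057 0.237] [0.584 0.023 0.23 ] [0.661 0.098 0.25 ]
0.26 354 [0.584 0.071 0.262] [0.558 0.039 0.25 ] [0.635 0.101 0.27 ]
```

```bash
python3 - <<'E'
from h import *
import pickle
S,T=pickle.load(open("st.pkl","rb"))
a=cv2.resize(S["pixels"][125:250,180:300],(400,417),interpolation=cv2.INTER_CUBIC);b=cv2.resize(T["pixels"][125:250,200:320],(400,417),interpolation=cv2.INTER_CUBIC)
cv2.imwrite("pics/c.png",np.hstack([a,b])[:,:,::-1])
for n,c,box in (("S",S,(315,360,265,312)),("T",T,(350,390,200,248))):
    P=cloud(c);u0,u1,v0,v1=box;Q=P[v0:v1,u0:u1].reshape(-1,3);Q=Q[(Q[:,2]>.02)&(Q[:,2]<.09)&(np.linalg.norm(Q[:,:2]-Q[Q[:,2]>.03][:,:2].mean(0),axis=1)<.08)]
    rim=Q[Q[:,2]>.06];print(n,len(Q),"rim",cv2.minEnclosingCircle((rim[:,:2]*1000).astype(np.float32)),np.percentile(rim[:,2],90),Q.min(0),Q.max(0))
    ctr=np.array(cv2.minEnclosingCircle((rim[:,:2]*1000).astype(np.float32))[0])/1000
    h=Q[(np.linalg.norm(Q[:,:2]-ctr,axis=1)>.038)];print("handle",len(h),h.mean(0) if len(h) else 0, h[:, :2].min(0) if len(h) else 0)
# hopper: dark high points
for n,c in (("S",S),("T",T)):
    P=cloud(c);g=c["pixels"].max(-1)
    m=(g<70)&(P[...,2]>.2)&(P[...,2]<.3)&(P[...,0]>.5)&(P[...,0]<.7)&(P[...,1]>0)&(P[...,1]<.13)
    gx=np.array([.9615,-.2747,0]);gy=np.array([.2747,.9615,0]);Q=P[m]-[.6363,.0563,0]
    G=np.c_[Q@gx,Q@gy,Q[:,2]]*1000
    ax=G@[-.5,0,.866]; f=G@[-.866,0,-.5]
    for lo in range(int(ax.min())//8*8,int(ax.max())+1,8):
        k=(ax>=lo)&(ax<lo+8)
        if k.sum()>5: print(n,lo,k.sum(),"f",f[k].min().round(),f[k].max().round(),"y",G[k,1].min().round(),G[k,1].max().round())
E
```

```text
S 694 rim ((523.6795043945312, -254.44155883789062), 40.22801971435547) 0.06678581406780774 [ 0.47196835 -0.28852446  0.02001089] [ 0.56384161 -0.22449346  0.0692042 ]
handle 137 [ 0.53887195 -0.25924422  0.04653412] [ 0.47196835 -0.27966292]
T 332 rim ((524.5357666015625, -256.25750732421875), 39.96571350097656) 0.06920821015446348 [ 0.47524176 -0.28878112  0.02027936] [ 0.56337041 -0.22379556  0.07306233]
handle 68 [ 0.53593919 -0.25821211  0.04877948] [ 0.47524176 -0.28124373]
S 160 9 f -131.0 -112.0 y -41.0 -16.0
S 168 15 f -126.0 -102.0 y -46.0 -26.0
S 176 27 f -132.0 -88.0 y -50.0 -12.0
S 184 13 f -132.0 -74.0 y -51.0 -12.0
S 200 49 f -130.0 -47.0 y -37.0 -6.0
S 208 78 f -129.0 -47.0 y -36.0 11.0
S 216 47 f -110.0 -53.0 y -30.0 -5.0
S 224 56 f -110.0 -53.0 y -30.0 3.0
S 232 50 f -109.0 -53.0 y -29.0 1.0
S 240 60 f -112.0 -53.0 y -30.0 2.0
S 248 65 f -111.0 -53.0 y -29.0 8.0
S 256 379 f -111.0 -54.0 y -29.0 29.0
S 264 51 f -91.0 -74.0 y -8.0 9.0
T 208 26 f -130.0 -69.0 y -29.0 -6.0
T 216 17 f -115.0 -90.0 y -28.0 18.0
T 224 32 f -115.0 -79.0 y -28.0 26.0
T 232 32 f -115.0 -90.0 y -29.0 30.0
T 240 32 f -115.0 -78.0 y -28.0 27.0
T 248 55 f -115.0 -59.0 y -28.0 29.0
T 256 456 f -115.0 -56.0 y -28.0 30.0
T 264 80 f -105.0 -65.0 y -19.0 19.0
T 272 9 f -94.0 -78.0 y -7.0 7.0
```

View pics/c.png

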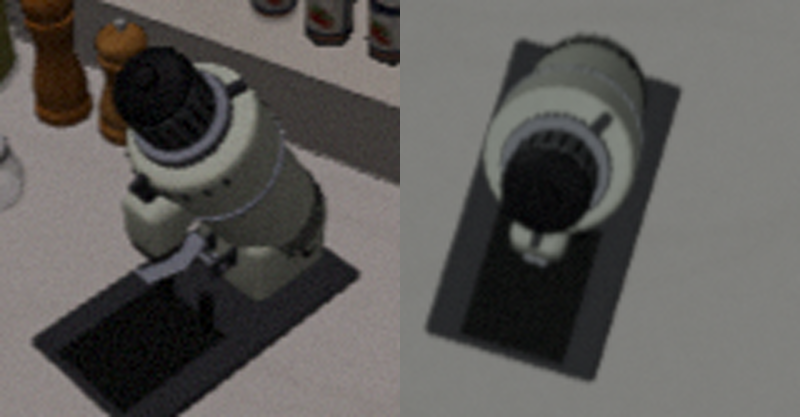

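The left crop shows the pointer on the hopper's collar at about (235,88), and the right crop shows it at about (603,125). That is rear right of the grinder, roughly 2.5 rad unscrewed. The fin sits at the front, near (145,187) in the left crop. Now I'll move above the hopper.

Call:
servo_tool:
  motion:
    - [[-2, -1, -4, -7, -1], [-6, -3.2, -8, -14, -1], [-10.5, -5.6, -9, -21, -1], [-15, -8, -9, -27, -1], [-19.5, -10.4, -9, -33, -1]]

```text
time_s: 0.6
eef_pos: [0.361, 0.3615, 0.347]
eef_rot: [0.001, -0.083, 0.997, 0.0]
wrist_force: [0.1, -0.3, -0.4]
opening: 0.998
grasp_force: 0.0
```

```bash
cat >> h.py <<'E'
def togo(p,ang=None):
    "shift (cm, tool axes) and twist (deg) to world TCP p with tool-y heading ang(deg)"
    o=ctrl.get_obs();R=rot(o["eef_rot"]);d=R.T@(np.array(p)-o["eef_pos"])*100
    h=np.degrees(np.arctan2(R[1,1],R[0,1])); s=f"t={o['time_s']:.2f} shift {d.round(2)} head {h:.1f} tilt {np.degrees(np.arccos(-R[2,2])):.1f} tcp {o['eef_pos'].round(4)} F {np.round(o['wrist_force'],1)} open {o['opening']:.2f} grip {o['grasp_force']:.0f}"
    if ang is not None: s+=f" twist {(h-ang+90)%180-90:.1f}"
    print(s)
E
python3 -c "
from h import *
togo([.5905,.0694,.345],99)"
```

```text
t=0.60 shift [-17.79 -32.61   0.2 ] head 99.5 tilt 0.1 tcp [0.361  0.3615 0.347 ] F [ 0.1 -0.3 -0.4] open 1.00 grip 0 twist 0.5
```

Call:
servo_tool:
  motion:
    - [[-2, -3.6, 0, 0, -1], [-4.2, -7.7, 0, 0, -1], [-6.4, -11.7, 0, 0, -1], [-8.6, -15.7, 0, 0, -1], [-10.8, -19.8, 0, 0, -1]]

```text
time_s: 1.1
eef_pos: [0.4992, 0.1831, 0.3459]
eef_rot: [-0.0, -0.08, 0.997, 0.0]
wrist_force: [0.4, 0.5, 0.2]
opening: 1.004
grasp_force: 0.0
```

```bash
python3 -c "
from h import *
togo([.5905,.0694,.345],99)
c=snap('wrist','w1.png')
print(proj(c,[.5905,.0694,.2485]))"
```

```text
t=1.10 shift [ -7.19 -12.68   0.08] head 99.2 tilt 0.0 tcp [0.4992 0.1831 0.3459] F [0.4 0.5 0.2] open 1.00 grip 0 twist 0.2
(np.float64(89.7298850804938), np.float64(294.1476026416669))
```

View pics/w1.png

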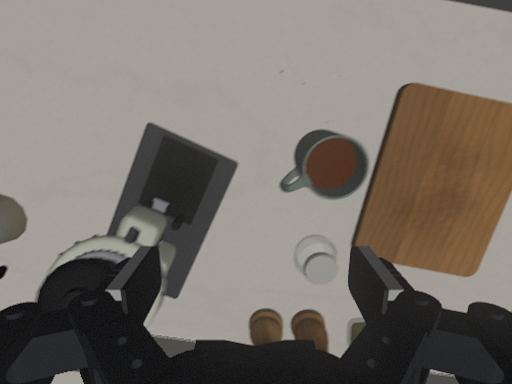

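The wrist view shows the hopper at about (85,290), as predicted, with the foot plate and chute in front of it. I'll continue to above the hopper and go down over it.

Call:
servo_tool:
  motion:
    - [[-2.4, -4.2, 0, 0, -1], [-4.8, -8.5, 0, 0, -1], [-7.2, -12.7, 0, 0, -1], [-7.2, -12.7, 0, 0, -1]]

```text
time_s: 1.55
eef_pos: [0.5923, 0.0662, 0.3447]
eef_rot: [-0.001, -0.078, 0.997, -0.001]
wrist_force: [-0.3, 0.3, -0.3]
opening: 1.0
grasp_force: 0.0
```

```bash
cat >> h.py <<'E'
gx=np.array([.9615,-.2747,0]);gy=np.array([.2747,.9615,0]);G0=np.array([.6363,.0563,0])
def grind(P): Q=P-G0; return np.stack([Q@gx,Q@gy,Q[...,2]],-1)*1000
def hopview(n,f=None):
    c=snap(n,f);G=grind(cloud(c));g=c["pixels"].astype(int).max(-1)
    ax=G@[-.5,0,.866];fo=G@[-.866,0,-.5]+83;s=-G[...,1]
    r=np.hypot(fo,s);th=np.degrees(np.arctan2(s,fo))
    m=(c["depth"]>0)&(g<75)&(r>42)&(r<53)&(ax>194)&(ax<222)
    k,l,st,_=cv2.connectedComponentsWithStats(m.astype(np.uint8))
    for i in range(1,k):
        if st[i,4]>3: q=l==i;print(n,"dark n",st[i,4],"px",_[i].round(),"theta",np.median(th[q]).round(1),"ax",np.median(ax[q]).round(),"r",r[q].min().round(),r[q].max().round())
    return c,G,ax,fo,s,g
E
python3 -c "
from h import *
togo([.5905,.0694,.258],99)
hopview('scene');hopview('top')
c=snap('wrist','w2.png');G=grind(cloud(c));ax=G@[-.5,0,.866];f=G@[-.866,0,-.5];g=c['pixels'].max(-1)
m=(ax>250)&(ax<264)&(f>-125)&(f<-40)&(abs(G[...,1])<45)&(c['depth']>.08);print(m.sum(),f[m].min(),f[m].max(),G[m][:,1].min(),G[m][:,1].max(),np.median(ax[m]))"
```

```text
t=1.55 shift [0.11 0.36 8.67] head 98.9 tilt 0.1 tcp [0.5923 0.0662 0.3447] F [-0.3  0.3 -0.3] open 1.00 grip 0 twist -0.1
scene dark n 18 px [251. 150.] theta 151.7 ax 209.0 r 42.0 51.0
scene dark n 8 px [222. 178.] theta 0.9 ax 200.0 r 48.0 53.0
5520 -113.54007283033397 -54.48720646504238 -28.749359996598866 30.10901987115069 260.56596894932
```

Call:
servo_tool:
  motion:
    - [[0.05, 0.3, 2, 0, -1], [0.05, 0.3, 5, 0, -1], [0.05, 0.3, 8.6, 0, -1], [0.05, 0.3, 8.6, 0, -1]]

```text
time_s: 2.1
eef_pos: [0.5851, 0.0756, 0.2549]
eef_rot: [-0.005, -0.082, 0.997, 0.001]
wrist_force: [0.1, -0.1, -0.9]
opening: 0.998
grasp_force: 0.0
```

```bash
python3 -c "
from h import *
togo([.5905,.0694,.258],99)"
```

```text
t=2.10 shift [-0.43 -0.7  -0.31] head 99.4 tilt 0.6 tcp [0.5851 0.0756 0.2549] F [ 0.1 -0.1 -0.9] open 1.00 grip 0 twist 0.4
```

Call:
servo_tool:
  motion:
    - [[0, 0, 0, 0, -1], [0, 0, 0, 0, -1]]

```text
time_s: 2.3
eef_pos: [0.5899, 0.0744, 0.2627]
eef_rot: [0.002, -0.081, 0.997, -0.0]
wrist_force: [-0.3, 0.4, 0.1]
opening: 1.001
grasp_force: 0.0
```

```bash
python3 -c "
from h import *
togo([.5905,.0694,.258],99)"
```

```text
t=2.30 shift [ 0.02 -0.5   0.48] head 99.3 tilt 0.2 tcp [0.5899 0.0744 0.2627] F [-0.3  0.4  0.1] open 1.00 grip 0 twist 0.3
```

Call:
servo_tool:
  motion:
    - [[0, -0.3, 0.2, 0, -1], [0, -0.4, 0.4, 0, -1], [0, -0.4, 0.4, 0, -1], [0, -0.4, 0.4, 0, -1]]

```text
time_s: 2.7
eef_pos: [0.5898, 0.0696, 0.2564]
eef_rot: [0.0, -0.08, 0.997, -0.0]
wrist_force: [-0.2, 0.8, -0.1]
opening: 1.002
grasp_force: 0.0
```

```bash
python3 -c "
from h import *
togo([.5905,.0694,.258],99)"
```

```text
t=2.70 shift [-0.07 -0.03 -0.16] head 99.2 tilt 0.0 tcp [0.5898 0.0696 0.2564] F [-0.2  0.8 -0.1] open 1.00 grip 0 twist 0.2
```

Call:
servo_tool:
  motion:
    - [[0, 0, 0, 0, 1], [0, 0, 0, 0, 1], [0, 0, 0, 0, 1], [0, 0, 0, 0, 1], [0, 0, 0, 0, 1]]

```text
time_s: 3.2
eef_pos: [0.5899, 0.0692, 0.2576]
eef_rot: [0.0, -0.08, 0.997, -0.001]
wrist_force: [-4.6, -1.6, 6.5]
opening: 0.721
grasp_force: 62.4
```

Gripped at about 60 mm. Now I'll twist clockwise, which is positive about the tool's z.

Call:
servo_tool:
  motion:
    - [[0, 0, 0, 5, 1], [0, 0, 0, 12, 1], [0, 0, 0, 20, 1], [0, 0, 0, 20, 1]]

```text
time_s: 3.6
eef_pos: [0.5899, 0.0719, 0.2578]
eef_rot: [0.001, 0.095, 0.995, 0.002]
wrist_force: [-3.5, 4.7, 8.7]
opening: 0.698
grasp_force: 62.0
```

```bash
python3 -c "
from h import *
togo([.5905,.0694,.258],49);hopview('scene');hopview('top')"
```

```text
t=3.60 shift [-0.11 -0.23 -0.02] head 79.1 tilt 0.2 tcp [0.5899 0.0719 0.2578] F [-3.5  4.7  8.7] open 0.70 grip 62 twist 30.1
scene dark n 16 px [252. 156.] theta 132.8 ax 209.0 r 43.0 51.0
scene dark n 9 px [222. 178.] theta 0.2 ax 200.0 r 48.0 53.0
```

Call:
servo_tool:
  motion:
    - [[0, 0, 0, 7, 1], [0, 0, 0, 14, 1], [0, 0, 0, 21, 1], [0, 0, 0, 28, 1], [0, 0, 0, 28, 1]]

```text
time_s: 4.2
eef_pos: [0.5922, 0.0749, 0.2593]
eef_rot: [0.003, 0.331, 0.943, 0.006]
wrist_force: [-0.3, 12.8, 7.5]
opening: 0.686
grasp_force: 75.2
```

```bash
python3 -c "
from h import *
togo([.5905,.0694,.258],49);hopview('scene')"
```

```text
t=4.20 shift [-0.21 -0.54  0.12] head 51.3 tilt 0.8 tcp [0.5922 0.0749 0.2593] F [-0.3 12.8  7.5] open 0.69 grip 75 twist 2.3
scene dark n 17 px [252. 162.] theta 112.7 ax 209.0 r 43.0 51.0
scene dark n 9 px [222. 178.] theta 0.7 ax 199.0 r 48.0 53.0
```

Call:
servo_tool:
  motion:
    - [[0, 0, 0, 0, -1], [0, 0, 0, 0, -1], [0, 0, 0, 0, -1], [0, 0, 0, -6, -1], [0, 0, 0, -14, -1]]

```text
time_s: 4.75
eef_pos: [0.5898, 0.0696, 0.256]
eef_rot: [-0.0, 0.212, 0.977, 0.0]
wrist_force: [-0.4, 0.4, -1.4]
opening: 0.997
grasp_force: 0.0
```

Call:
servo_tool:
  motion:
    - [[0, 0, 0, -8, -1], [0, 0, 0, -16, -1], [0, 0, 0, -24, -1], [0, 0, 0, -32, -1], [0, 0, 0, -38, -1]]

```text
time_s: 5.25
eef_pos: [0.5898, 0.0696, 0.256]
eef_rot: [-0.0, -0.118, 0.993, 0.0]
wrist_force: [0.2, -0.4, 0.2]
opening: 0.997
grasp_force: 0.0
```

Call:
servo_tool:
  motion:
    - [[0, 0, 0, 0, -1], [0, 0, 0, 0, -1], [0, 0, 0, 0, -1]]

```text
time_s: 5.55
eef_pos: [0.5897, 0.0697, 0.2561]
eef_rot: [-0.0, -0.114, 0.993, 0.0]
wrist_force: [-0.5, 0.0, 0.5]
opening: 1.0
grasp_force: 0.0
```

```bash
python3 -c "
from h import *
togo([.5905,.0694,.257],101);hopview('scene')"
```

```text
t=5.55 shift [-0.07 -0.05 -0.09] head 103.1 tilt 0.0 tcp [0.5897 0.0697 0.2561] F [-0.5  0.   0.5] open 1.00 grip 0 twist 2.1
scene dark n 18 px [252. 162.] theta 113.3 ax 209.0 r 42.0 50.0
scene dark n 9 px [222. 178.] theta 0.5 ax 199.0 r 48.0 53.0
```

Second stroke.

Call:
servo_tool:
  motion:
    - [[0, 0, 0, 0, 1], [0, 0, 0, 0, 1], [0, 0, 0, 0, 1], [0, 0, 0, 0, 1], [0, 0, 0, 5, 1]]

```text
time_s: 6.1
eef_pos: [0.5899, 0.0702, 0.2575]
eef_rot: [0.001, -0.071, 0.997, 0.0]
wrist_force: [-2.0, 3.6, 5.6]
opening: 0.733
grasp_force: 60.2
```

Call:
servo_tool:
  motion:
    - [[0, 0, 0, 7, 1], [0, 0, 0, 14, 1], [0, 0, 0, 21, 1], [0, 0, 0, 28, 1], [0, 0, 0, 28, 1]]

```text
time_s: 6.6
eef_pos: [0.5908, 0.0719, 0.2577]
eef_rot: [0.002, 0.173, 0.985, 0.002]
wrist_force: [-0.0, 5.1, 4.9]
opening: 0.684
grasp_force: 63.8
```

Call:
servo_tool:
  motion:
    - [[0, 0, 0, 7, 1], [0, 0, 0, 14, 1], [0, 0, 0, 20, 1], [0, 0, 0, 20, 1], [0, 0, 0, 20, -1]]

```text
time_s: 7.1
eef_pos: [0.5895, 0.0705, 0.2567]
eef_rot: [0.0, 0.34, 0.941, -0.0]
wrist_force: [-1.6, 0.7, -0.9]
opening: 0.832
grasp_force: 0.0
```

```bash
python3 -c "
from h import *
togo([.5905,.0694,.257],101);hopview('scene')"
```

```text
t=7.10 shift [-0.15 -0.02 -0.03] head 50.3 tilt 0.0 tcp [0.5895 0.0705 0.2567] F [-1.6  0.7 -0.9] open 0.83 grip 0 twist -50.7
scene dark n 15 px [243. 174.] theta 72.1 ax 208.0 r 42.0 51.0
scene dark n 8 px [222. 178.] theta -0.3 ax 200.0 r 48.0 53.0
```

Stroke 3: the tool goes back and turns again, which should take about 41° and leave roughly 30°.

Call:
servo_tool:
  motion:
    - [[0, 0, 0, 0, -1], [0, 0, 0, -6, -1], [0, 0, 0, -14, -1], [0, 0, 0, -22, -1], [0, 0, 0, -30, -1]]

```text
time_s: 7.65
eef_pos: [0.5897, 0.0696, 0.256]
eef_rot: [-0.0, 0.083, 0.997, 0.0]
wrist_force: [0.1, 0.4, 0.0]
opening: 1.001
grasp_force: 0.0
```

Call:
servo_tool:
  motion:
    - [[0, 0, 0, -8, -1], [0, 0, 0, -16, -1], [0, 0, 0, -22, -1], [0, 0, 0, -22, -1], [0, 0, 0, -22, 1]]

```text
time_s: 8.15
eef_pos: [0.5897, 0.0696, 0.2561]
eef_rot: [-0.0, -0.105, 0.994, 0.0]
wrist_force: [0.6, -0.3, -0.1]
opening: 0.859
grasp_force: 0.0
```

Call:
servo_tool:
  motion:
    - [[0, 0, 0, 0, 1], [0, 0, 0, 0, 1], [0, 0, 0, 0, 1], [0, 0, 0, 0, 1], [0, 0, 0, 5, 1]]

```text
time_s: 8.65
eef_pos: [0.5899, 0.0702, 0.2574]
eef_rot: [0.001, -0.062, 0.998, 0.001]
wrist_force: [-2.3, 4.7, 5.4]
opening: 0.73
grasp_force: 60.4
```

Call:
servo_tool:
  motion:
    - [[0, 0, 0, 7, 1], [0, 0, 0, 14, 1], [0, 0, 0, 21, 1], [0, 0, 0, 28, 1], [0, 0, 0, 28, 1]]

```text
time_s: 9.15
eef_pos: [0.5909, 0.072, 0.2575]
eef_rot: [0.002, 0.182, 0.983, 0.003]
wrist_force: [0.1, 5.3, 3.6]
opening: 0.685
grasp_force: 65.0
```

Call:
servo_tool:
  motion:
    - [[0, 0, 0, 6, 1], [0, 0, 0, 12, 1], [0, 0, 0, 17, 1], [0, 0, 0, 17, 1], [0, 0, 0, 17, -1]]

```text
time_s: 9.65
eef_pos: [0.5895, 0.0703, 0.2566]
eef_rot: [0.0, 0.324, 0.946, -0.0]
wrist_force: [-0.6, -0.7, -0.3]
opening: 0.831
grasp_force: 0.0
```

```bash
python3 -c "
from h import *
togo([.5905,.0694,.257],95);hopview('scene');hopview('top')"
```

```text
t=9.65 shift [-0.14 -0.01 -0.04] head 52.2 tilt 0.0 tcp [0.5895 0.0703 0.2566] F [-0.6 -0.7 -0.3] open 0.83 grip 0 twist -42.8
scene dark n 8 px [222. 178.] theta -0.2 ax 199.0 r 48.0 53.0
scene dark n 15 px [231. 178.] theta 34.5 ax 208.0 r 42.0 51.0
top dark n 12 px [252. 194.] theta 32.3 ax 209.0 r 43.0 48.0
top dark n 5 px [241. 195.] theta 0.1 ax 201.0 r 50.0 53.0
```

Call:
servo_tool:
  motion:
    - [[0, 0, 0, 0, -1], [0, 0, 0, -6, -1], [0, 0, 0, -14, -1], [0, 0, 0, -22, -1], [0, 0, 0, -30, -1]]

```text
time_s: 10.25
eef_pos: [0.5897, 0.0694, 0.2559]
eef_rot: [-0.0, 0.065, 0.998, -0.0]
wrist_force: [0.4, 0.7, -0.1]
opening: 0.995
grasp_force: 0.0
```

Call:
servo_tool:
  motion:
    - [[0, 0, 0, -8, -1], [0, 0, 0, -14, -1], [0, 0, 0, -14, -1], [0, 0, 0, -14, 1], [0, 0, 0, -14, 1]]

```text
time_s: 10.75
eef_pos: [0.5898, 0.0691, 0.2569]
eef_rot: [0.0, -0.053, 0.999, -0.001]
wrist_force: [-5.1, 0.8, 14.9]
opening: 0.722
grasp_force: 60.4
```

Call:
servo_tool:
  motion:
    - [[0, 0, 0, 0, 1], [0, 0, 0, 0, 1], [0, 0, 0, 0, 1], [0, 0, 0, 6, 1], [0, 0, 0, 12, 1]]

```text
time_s: 11.25
eef_pos: [0.5896, 0.0717, 0.2578]
eef_rot: [0.0, 0.053, 0.999, 0.002]
wrist_force: [-2.7, 9.5, 6.1]
opening: 0.707
grasp_force: 60.4
```

Call:
servo_tool:
  motion:
    - [[0, 0, 0, 6, 1], [0, 0, 0, 12, 1], [0, 0, 0, 17, 1], [0, 0, 0, 17, 1], [0, 0, 0, 17, 1]]

```text
time_s: 11.75
eef_pos: [0.5906, 0.0727, 0.2578]
eef_rot: [0.001, 0.197, 0.98, 0.003]
wrist_force: [-0.8, 7.5, 5.9]
opening: 0.687
grasp_force: 63.1
```

```bash
python3 -c "
from h import *
togo([.5905,.0694,.257],95);hopview('scene');hopview('top')"
```

```text
t=11.75 shift [-0.12 -0.31  0.08] head 67.2 tilt 0.4 tcp [0.5906 0.0727 0.2578] F [-0.8  7.5  5.9] open 0.69 grip 63 twist -27.8
scene dark n 22 px [224. 177.] theta 10.6 ax 206.0 r 42.0 53.0
top dark n 10 px [243. 195.] theta 4.1 ax 205.0 r 45.0 51.0
```

```bash
cat >> h.py <<'E'
def fine(n):
    c=snap(n);G=grind(cloud(c));g=c["pixels"].astype(int).max(-1)
    ax=G@[-.5,0,.866];fo=G@[-.866,0,-.5]+83.5;s=-G[...,1];r=np.hypot(fo,s);th=np.degrees(np.arctan2(s,fo))
    for lab,m in (("ptr",(g<75)&(r>42)&(r<56)&(ax>203.5)&(ax<213)&(abs(th)<60)),("fin",(g<75)&(r>48)&(r<60)&(ax>150)&(ax<202)&(abs(th)<15))):
        if m.sum(): print(n,lab,m.sum(),"theta mean",th[m].mean().round(1),"s",s[m].mean().round(1),"rng",s[m].min().round(1),s[m].max().round(1))
    return c
E
python3 -c "
from h import *
a=fine('scene');b=fine('top')
x=cv2.resize(a['pixels'][155:205,200:250],(400,400),interpolation=cv2.INTER_CUBIC);y=cv2.resize(b['pixels'][170:220,220:270],(400,400),interpolation=cv2.INTER_CUBIC)
cv2.imwrite('pics/d.png',np.hstack([x,y])[:,:,::-1])"
```

```text
scene ptr 16 theta mean 11.2 s 9.3 rng 6.0 13.3
scene fin 33 theta mean 2.2 s 2.0 rng -3.0 11.0
top ptr 6 theta mean 8.5 s 7.1 rng 0.3 11.2
top fin 8 theta mean 1.2 s 1.3 rng -2.7 11.6
```

View pics/d.png

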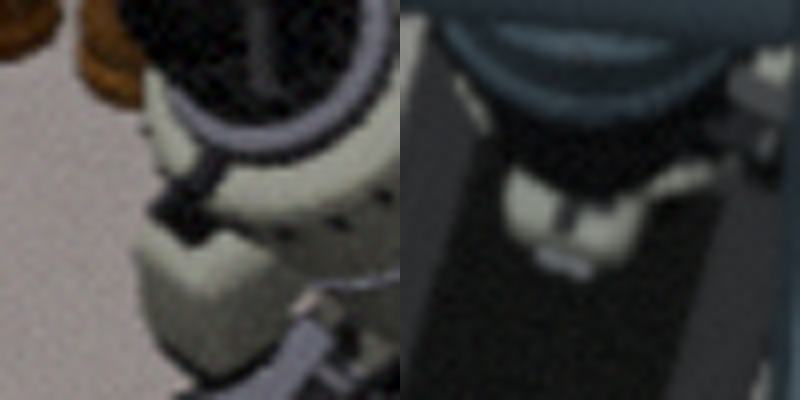

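The pointer is at left-crop (205,175), just right of the fin at (180,215), so about 10° remain.

Call:
servo_tool:
  motion:
    - [[0, 0, 0, 5, 1], [0, 0, 0, 10, 1], [0, 0, 0, 10, 1], [0, 0, 0, 10, 1]]

```text
time_s: 12.35
eef_pos: [0.5913, 0.0744, 0.2589]
eef_rot: [0.002, 0.281, 0.96, 0.005]
wrist_force: [-1.6, 12.9, 9.0]
opening: 0.683
grasp_force: 65.9
```

```bash
python3 -c "
from h import *
togo([.5905,.0694,.257],95)
for i in range(3): fine('scene')"
```

```text
t=12.35 shift [-0.2  -0.46  0.19] head 57.3 tilt 0.6 tcp [0.5913 0.0744 0.2589] F [-1.6 12.9  9. ] open 0.68 grip 66 twist -37.7
scene ptr 15 theta mean 2.6 s 2.1 rng -2.3 5.3
scene fin 36 theta mean 2.4 s 2.2 rng -2.4 11.7
scene ptr 16 theta mean 2.5 s 2.0 rng -2.4 5.7
scene fin 35 theta mean 2.6 s 2.4 rng -3.1 12.3
scene ptr 15 theta mean 2.5 s 2.1 rng -3.2 5.7
scene fin 33 theta mean 2.7 s 2.5 rng -3.0 10.8
```

Call:
servo_tool:
  motion:
    - [[0, 0, 0, 0, -1], [0, 0, 0, 0, -1], [0, 0, 0, 0, -1], [0, 0, -1, -5, -1], [0, 0, -4, -10, -1]]

```text
time_s: 13.0
eef_pos: [0.5879, 0.0695, 0.2928]
eef_rot: [-0.004, 0.196, 0.981, -0.001]
wrist_force: [0.2, -0.3, -0.1]
opening: 0.999
grasp_force: 0.0
```

Call:
servo_tool:
  motion:
    - [[0, 0, -3, -7, -1], [1, 0, -6, -7, -1], [3, 0, -6, -7, -1], [3, 0, -6, -7, -1], [3, 0, -6, -7, -1]]

```text
time_s: 13.5
eef_pos: [0.562, 0.0812, 0.3558]
eef_rot: [-0.0, 0.137, 0.991, -0.0]
wrist_force: [-0.1, 0.2, 0.6]
opening: 1.0
grasp_force: 0.0
```

```bash
python3 -c "
from h import *
togo([.5905,.0694,.257],74)
fine('scene');fine('top');w=fine('wrist');cv2.imwrite('pics/e.png',w['pixels'][:,:,::-1]);print(-w['R'].T@w['t'],proj(w,[.5905,.0694,.2485]))"
```

```text
t=13.50 shift [-3.07 -0.36  9.88] head 74.2 tilt 0.0 tcp [0.562  0.0812 0.3558] F [-0.1  0.2  0.6] open 1.00 grip 0 twist 0.2
scene ptr 17 theta mean 3.6 s 3.0 rng -2.8 6.8
scene fin 35 theta mean 2.4 s 2.2 rng -3.0 10.2
top ptr 1 theta mean -0.5 s -0.5 rng -0.5 -0.5
top fin 4 theta mean 1.7 s 1.8 rng -3.5 11.7
wrist ptr 89 theta mean 1.6 s 1.2 rng -2.7 5.4
wrist fin 53 theta mean -1.2 s -1.1 rng -3.6 2.0
[0.49596543 0.10020184 0.47245543] (np.float64(249.20046004858239), np.float64(239.82514266450224))
```

View pics/e.png

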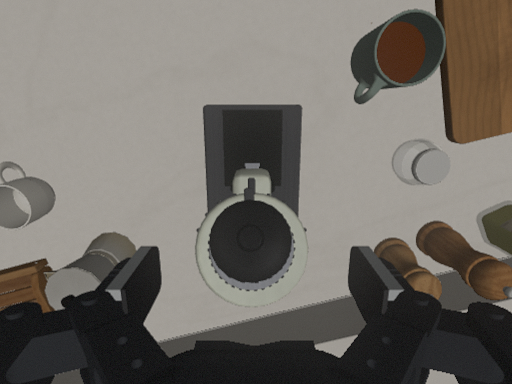

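The wrist view shows the pointer and fin at about (250,187), almost in line. I'll measure that per row.

```bash
python3 -c "
from h import *
cs=[snap('wrist') for _ in range(4)]
im=np.mean([c['pixels'].astype(float).mean(-1) for c in cs],0);d=np.median([c['depth'] for c in cs],0);c=cs[0];c['depth']=d
G=grind(cloud(c));ax=G@[-.5,0,.866];f=G@[-.866,0,-.5]+83.5
for v in range(172,206):
    row=im[v,232:272]; m=np.clip(110-row[6:34],0,None)
    u=(m*np.arange(238,266)).sum()/max(m.sum(),1e-9); ui=int(round(u)) if m.sum()>0 else 250
    print(v,round(u,2),'w',(row[6:34]<90).sum(),'y',G[v,ui,1].round(1),'ax',ax[v,ui].round(),'f',f[v,ui].round())
cv2.imwrite('pics/f.png',cv2.resize(c['pixels'][165:215,225:285],(720,600),interpolation=cv2.INTER_CUBIC)[:,:,::-1])
print('line y=0:',[np.round(proj(c,G0+gx*X/1000+[0,0,Z/1000]),1) for X,Z in ((-75,185),(-72,175),(-68,195),(-47,248),(-60,280))])
m=(ax>250)&(ax<268)&(abs(f)<40)&(abs(G[...,1])<45); print('lid y',G[m][:,1].min(),G[m][:,1].max())
"
```

```text
172 250.19 w 6 y -0.6 ax 172.0 f 77.0
173 250.23 w 3 y -0.5 ax 175.0 f 75.0
174 249.37 w 1 y -1.5 ax 176.0 f 74.0
175 238.32 w 0 y -12.7 ax 175.0 f 73.0
176 0.0 w 0 y -0.5 ax 178.0 f 71.0
177 0.0 w 0 y -0.2 ax 199.0 f 63.0
178 250.74 w 5 y 0.8 ax 202.0 f 62.0
179 250.71 w 7 y 0.8 ax 202.0 f 60.0
180 250.76 w 7 y 0.8 ax 202.0 f 60.0
181 250.73 w 7 y 0.8 ax 201.0 f 59.0
182 250.71 w 7 y 0.8 ax 201.0 f 58.0
183 250.75 w 7 y 0.8 ax 201.0 f 57.0
184 250.76 w 7 y 0.8 ax 201.0 f 56.0
185 250.74 w 7 y 0.8 ax 202.0 f 55.0
186 250.75 w 7 y 0.8 ax 201.0 f 54.0
187 250.69 w 7 y 0.9 ax 207.0 f 51.0
188 249.88 w 9 y -0.0 ax 208.0 f 50.0
189 248.98 w 11 y -0.9 ax 208.0 f 49.0
190 248.79 w 11 y -0.9 ax 208.0 f 48.0
191 248.77 w 11 y -0.9 ax 208.0 f 47.0
192 248.87 w 11 y -0.9 ax 208.0 f 46.0
193 249.17 w 11 y -0.9 ax 208.0 f 46.0
194 248.0 w 11 y -1.8 ax 208.0 f 45.0
195 248.3 w 10 y -1.8 ax 208.0 f 44.0
196 248.3 w 10 y -1.8 ax 208.0 f 43.0
197 248.37 w 10 y -1.8 ax 208.0 f 42.0
198 248.43 w 10 y -1.7 ax 208.0 f 41.0
199 248.56 w 10 y -0.1 ax 254.0 f 29.0
200 248.77 w 11 y -0.1 ax 255.0 f 28.0
201 250.81 w 20 y 1.4 ax 255.0 f 27.0
202 250.49 w 26 y 0.7 ax 256.0 f 26.0
203 251.4 w 28 y 1.4 ax 257.0 f 25.0
204 251.51 w 28 y 2.2 ax 256.0 f 25.0
205 251.52 w 28 y 2.2 ax 257.0 f 24.0
line y=0: [array([250.2, 185. ]), array([250.3, 185.5]), array([250.1, 195.1]), array([249.2, 240.4]), array([248.4, 242.1])]
lid y -28.668435328049547 30.4555154373628
```

View pics/f.png

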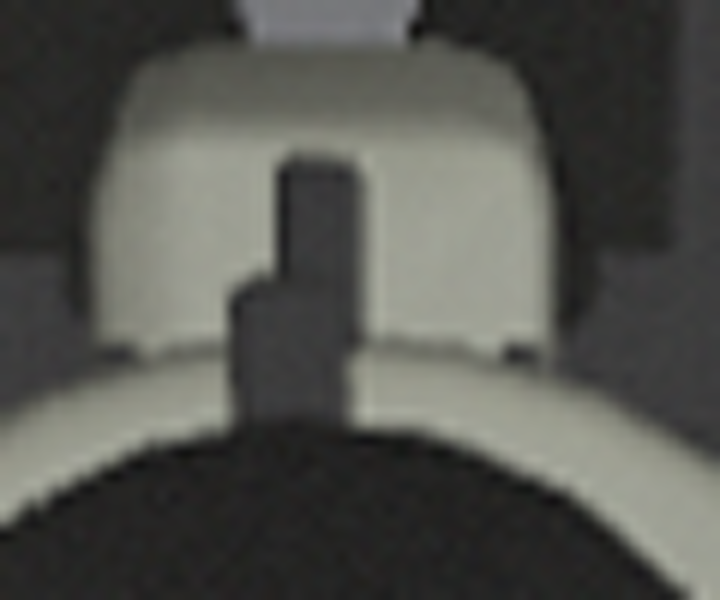

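The close crop shows the pointer (centre about x=290) to the left of the fin (centre about x=320). It needs about 2.5° more clockwise, so I'll regrip for a small turn.

Call:
servo_tool:
  motion:
    - [[-1, -0.15, 0, 0, -1], [-3, -0.3, 0, -1, -1], [-3, -0.3, 3, -1, -1], [-3, -0.3, 6, -1, -1], [-3, -0.3, 9, -1, -1]]

```text
time_s: 14.35
eef_pos: [0.5909, 0.0699, 0.2651]
eef_rot: [0.0, 0.129, 0.992, -0.0]
wrist_force: [-0.1, 0.3, 0.3]
opening: 1.002
grasp_force: 0.0
```

Call:
servo_tool:
  motion:
    - [[0, 0, 0.9, 0, -1], [0, 0, 0.9, 0, -1], [0, 0, 0.9, 0, -1], [0, 0, 0.9, 0, -1]]

```text
time_s: 14.75
eef_pos: [0.5913, 0.0702, 0.2593]
eef_rot: [0.002, 0.128, 0.992, 0.0]
wrist_force: [0.5, 1.0, 0.0]
opening: 1.0
grasp_force: 0.0
```

```bash
python3 -c "
from h import *
togo([.590,.0702,.256],74)"
```

```text
t=14.75 shift [ 0.12 -0.04  0.33] head 75.2 tilt 0.2 tcp [0.5913 0.0702 0.2593] F [0.5 1.  0. ] open 1.00 grip 0 twist 1.2
```

Call:
servo_tool:
  motion:
    - [[0, 0, 0.2, 0, -1], [0, 0, 0.2, 0, 1], [0, 0, 0.2, 0, 1], [0, 0, 0.2, 0, 1], [0, 0, 0.2, 0, 1]]

```text
time_s: 15.25
eef_pos: [0.5901, 0.0701, 0.2562]
eef_rot: [0.0, 0.129, 0.992, -0.0]
wrist_force: [-2.9, -1.8, 5.7]
opening: 0.687
grasp_force: 63.7
```

Call:
servo_tool:
  motion:
    - [[0, 0, 0, 0, 1], [0, 0, 0, 1.5, 1], [0, 0, 0, 3, 1], [0, 0, 0, 3, 1], [0, 0, 0, 3, 1]]

```text
time_s: 15.75
eef_pos: [0.5904, 0.071, 0.2561]
eef_rot: [0.001, 0.154, 0.988, 0.001]
wrist_force: [-1.5, 1.4, 5.6]
opening: 0.688
grasp_force: 63.9
```

Call:
servo_tool:
  motion:
    - [[0, 0, 0, 0, -1], [0, 0, 0, 0, -1], [0, 0, 0, 0, -1], [0, 0, -3, 0, -1], [0, 0, -6, 0, -1]]

```text
time_s: 16.25
eef_pos: [0.5893, 0.0703, 0.3144]
eef_rot: [-0.002, 0.155, 0.988, -0.0]
wrist_force: [1.4, 0.1, 0.9]
opening: 0.998
grasp_force: 0.0
```

Call:
servo_tool:
  motion:
    - [[0, 0, -2, 0, -1], [0, 0, -4, 0, -1], [2, 0, -4, 0, -1], [3, 0, -4, 0, -1], [3, 0, -4, 0, -1]]

```text
time_s: 16.75
eef_pos: [0.5605, 0.08, 0.3548]
eef_rot: [-0.0, 0.154, 0.988, -0.0]
wrist_force: [-0.1, -0.4, -0.0]
opening: 1.001
grasp_force: 0.0
```

```bash
cat > pf.py <<'E'
from h import *
cs=[snap('wrist') for _ in range(3)]
im=np.mean([c['pixels'].astype(float).mean(-1) for c in cs],0);c=cs[0]
G=grind(cloud(c));ax=G@[-.5,0,.866];f=G@[-.866,0,-.5]+83.5
U,V=np.meshgrid(np.arange(512),np.arange(384))
for n,m in (("fin",(ax>196)&(ax<204)&(f>54)&(f<61)),("ptr",(ax>204)&(ax<212)&(f>41)&(f<49))):
    m=m&(abs(G[...,1])<8)&(im<90)&(c["depth"]>0); print(n,m.sum(),"u",U[m].mean().round(2),"y",G[m][:,1].mean().round(2))
togo([.562,.0812,.3558],74)
E
python3 pf.py
```

```text
fin 52 u 252.79 y 1.03
ptr 81 u 253.11 y 1.13
t=16.90 shift [ 0.02  0.18 -0.12] head 72.2 tilt 0.0 tcp [0.5616 0.0794 0.3546] F [ 0.3  0.6 -0.6] open 1.00 grip 0 twist -1.8
```

The hopper is aligned to within about 0.3 mm. Now over to the mug.

Call:
servo_tool:
  motion:
    - [[-0.7, -3, 0, -4, -1], [-1.7, -7.5, 0, -8, -1], [-2.7, -12, 1, -12, -1], [-3.7, -16.5, 2, -16, -1], [-4.7, -21, 3, -18, -1]]

```text
time_s: 17.4
eef_pos: [0.5421, -0.1368, 0.3244]
eef_rot: [-0.0, -0.003, 1.0, 0.0]
wrist_force: [1.0, 0.3, -0.3]
opening: 0.998
grasp_force: 0.0
```

```bash
python3 -c "
from h import *
togo([.53,-.256,.3],90)"
```

```text
t=17.40 shift [  1.28 -11.91   2.44] head 90.4 tilt 0.0 tcp [ 0.5421 -0.1368  0.3244] F [ 1.   0.3 -0.3] open 1.00 grip 0 twist 0.4
```

Call:
servo_tool:
  motion:
    - [[0.5, -4, 0, 0, -1], [1, -8, 1, 0, -1], [1.3, -12, 2, 0, -1], [1.3, -12, 2, 0, -1], [1.3, -12, 2, 0, -1]]

```text
time_s: 17.9
eef_pos: [0.5293, -0.2559, 0.304]
eef_rot: [-0.001, -0.001, 1.0, 0.001]
wrist_force: [0.3, 0.5, 0.2]
opening: 1.003
grasp_force: 0.0
```

```bash
python3 -c "
from h import *
from scipy.optimize import least_squares
c=snap('wrist','g.png');S=snap('scene');T=snap('top')
for n,k in (('w',c),('S',S),('T',T)):
    P=cloud(k).reshape(-1,3);ok=(k['depth'].ravel()>.1)
    P=P[ok&(P[:,2]>.02)&(P[:,2]<.09)&(P[:,0]>.45)&(P[:,0]<.575)&(abs(P[:,1]+.256)<.05)]
    rim=P[(P[:,2]>.060)&(P[:,0]>.497)];e=rim[:,:2]
    # outer circle r=32 fit by outer hull
    h=cv2.convexHull((e*1000).astype(np.float32))[:,0]
    h=h[h[:,0]>505]
    s=least_squares(lambda p:np.hypot(h[:,0]-p[0],h[:,1]-p[1])-p[2],[531,-256,32],loss='soft_l1').x
    a=s[:2]/1000; q=P[(np.hypot(*(P[:,:2]-a).T)>.040)]
    hd=q[:,:2].mean(0)-a if len(q) else None
    print(n,'axis',s.round(1),'top z',np.percentile(rim[:,2],[50,95]).round(4),'handle n',len(q),q.mean(0).round(4),'r max',np.hypot(*(q[:,:2]-a).T).max(),'z',q[:,2].min(),q[:,2].max(),'dir deg',np.degrees(np.arctan2(hd[1],hd[0])))
togo([.53,-.256,.3],90)"
```

```text
w axis [ 532.5 -257.2   32. ] top z [0.0661 0.0677] handle n 96 [ 0.4829 -0.2551  0.054 ] r max 0.05848168398244247 z 0.03731994338128502 0.06160984906966012 dir deg 177.62068936935518
S axis [ 531.4 -256.5   31.8] top z [0.0645 0.067 ] handle n 43 [ 0.4796 -0.2548  0.0474] r max 0.0583719571706505 z 0.022204143374463286 0.059489841208420303 dir deg 178.17879150656228
T axis [ 532.7 -256.2   31.8] top z [0.0659 0.0696] handle n 31 [ 0.4837 -0.2533  0.0452] r max 0.05787249331378485 z 0.020222810622238678 0.060526711310509594 dir deg 176.5738107701045
t=18.05 shift [ 0.01 -0.21  0.54] head 90.3 tilt 0.0 tcp [ 0.5301 -0.2539  0.3054] F [0.6 0.6 0.2] open 1.00 grip 0 twist 0.3
```

View pics/g.png

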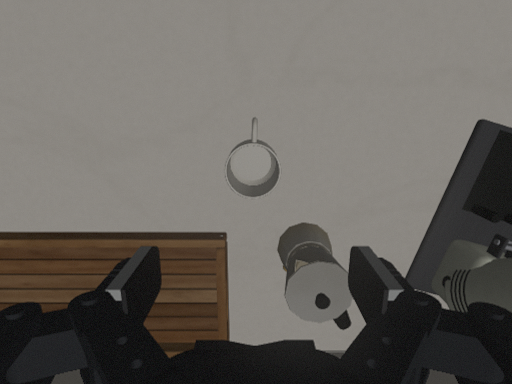

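The mug's bowl is at (253,168) in the wrist view and its handle points up to (255,122), towards the robot. I'll go down on the outer part of the handle.

Call:
servo_tool:
  motion:
    - [[2, 0, 3, 1, -1], [5, 0, 7, 2.8, -1], [5, 0, 12, 2.8, -1], [5, 0, 15, 2.8, -1], [5, 0, 17, 2.8, -1]]

```text
time_s: 18.55
eef_pos: [0.479, -0.2529, 0.133]
eef_rot: [-0.001, 0.022, 1.0, 0.001]
wrist_force: [-0.5, -0.8, 0.6]
opening: 0.999
grasp_force: 0.0
```

Call:
servo_tool:
  motion:
    - [[0, 0, 0, 0, -1], [0, 0, 0, 0, -1], [0, 0, 0, 0, -1]]

```text
time_s: 18.85
eef_pos: [0.481, -0.2554, 0.1372]
eef_rot: [0.001, 0.022, 1.0, -0.001]
wrist_force: [-0.3, -0.3, 0.7]
opening: 1.0
grasp_force: 0.0
```

```bash
python3 -c "
from h import *
togo([.4804,-.2544,.055],87.5)"
```

```text
t=18.85 shift [0.09 0.12 8.22] head 87.5 tilt 0.2 tcp [ 0.481  -0.2554  0.1372] F [-0.3 -0.3  0.7] open 1.00 grip 0 twist -0.0
```

Call:
servo_tool:
  motion:
    - [[0.1, 0.1, 3, 0, -1], [0.1, 0.1, 6, 0, -1], [0.1, 0.1, 8.1, 0, -1], [0.1, 0.1, 8.1, 0, -1], [0.1, 0.1, 8.1, 0, -1]]

```text
time_s: 19.35
eef_pos: [0.4796, -0.2546, 0.0556]
eef_rot: [0.001, 0.022, 1.0, -0.001]
wrist_force: [0.5, -0.8, 0.1]
opening: 1.0
grasp_force: 0.0
```

Call:
servo_tool:
  motion:
    - [[0, 0, 0, 0, -1], [0, 0, 0, 0, 1], [0, 0, 0, 0, 1], [0, 0, 0, 0, 1], [0, 0, 0, 0, 1]]

```text
time_s: 19.85
eef_pos: [0.4788, -0.2541, 0.0544]
eef_rot: [0.0, 0.022, 1.0, -0.0]
wrist_force: [0.5, -0.3, -0.4]
opening: 0.334
grasp_force: 0.0
```

Call:
servo_tool:
  motion:
    - [[0, 0, 0, 0, 1], [0, 0, 0, 0, 1], [0, 0, 0, 0, 1], [0, 0, 0, 0, 1]]

```text
time_s: 20.25
eef_pos: [0.4788, -0.2543, 0.0543]
eef_rot: [0.0, 0.022, 1.0, -0.0]
wrist_force: [-0.3, -1.5, 1.1]
opening: 0.056
grasp_force: 59.6
```

Call:
servo_tool:
  motion:
    - [[0, 0, -1, 0, 1], [0, 0, -3, 0, 1], [0, 1, -5, 0, 1], [0.5, 4, -5, 1, 1], [1, 7.5, -5, 2, 1]]

```text
time_s: 20.75
eef_pos: [0.4723, -0.1787, 0.1053]
eef_rot: [0.001, 0.041, 0.999, -0.0]
wrist_force: [0.3, 1.0, -3.1]
opening: 0.052
grasp_force: 59.0
```

Call:
servo_tool:
  motion:
    - [[0.5, 3.5, 0, 2, 1], [1, 7, 0, 4, 1], [1.5, 10.5, 0, 6, 1], [2, 14, 0, 8, 1], [2.5, 17.5, 0, 10, 1]]

```text
time_s: 21.25
eef_pos: [0.4604, -0.0006, 0.1044]
eef_rot: [-0.0, 0.128, 0.992, 0.0]
wrist_force: [0.5, -0.5, -2.5]
opening: 0.053
grasp_force: 59.0
```

```bash
python3 -c "
from h import *
togo([.4488,.1099,.1],74)"
```

```text
t=21.25 shift [ 3.91 10.39  0.44] head 75.3 tilt 0.0 tcp [ 0.4604 -0.0006  0.1044] F [ 0.5 -0.5 -2.5] open 0.05 grip 59 twist 1.3
```

Call:
servo_tool:
  motion:
    - [[1.2, 3, 0, 1.3, 1], [2.6, 7, 0, 1.3, 1], [3.9, 10.4, 0, 1.3, 1], [3.9, 10.4, 0, 1.3, 1], [3.9, 10.4, 0, 1.3, 1]]

```text
time_s: 21.75
eef_pos: [0.4489, 0.109, 0.1043]
eef_rot: [-0.0, 0.137, 0.991, -0.0]
wrist_force: [-0.1, 0.3, -2.9]
opening: 0.058
grasp_force: 59.1
```

```bash
python3 -c "
from h import *
togo([.4488,.1099,.1],74)
o=ctrl.get_obs();print('tcp grinder',grind(np.array(o['eef_pos'])))
for n in ('scene','top'):
    k=snap(n);G=grind(cloud(k)).reshape(-1,3);G=G[k['depth'].ravel()>.1]
    q=G[(G[:,2]>105)&(G[:,2]<125)&(G[:,0]>-180)&(G[:,0]<-95)&(abs(G[:,1])<45)]
    print(n,len(q),q.min(0).round() if len(q) else 0,q.max(0).round() if len(q) else 0, np.median(q,0) if len(q) else 0)
    q=G[(G[:,2]>74)&(G[:,2]<108)&(abs(G[:,1])<12)&(G[:,0]>-100)&(G[:,0]<-25)]
    for x in range(-100,-25,8):
        r=q[(q[:,0]>=x)&(q[:,0]<x+8)]
        if len(r): print(n,x,len(r),r.mean(0).round(1))
    q=G[(abs(G[:,2]-14)<4)&(G[:,0]>-152)&(G[:,0]<100)&(abs(G[:,1])<90)]
w=snap('wrist');print('wrist cup_place px',proj(w,G0+gx*-.068+[0,0,.014]));G=grind(cloud(w));g=w['pixels'].max(-1)
m=(abs(G[...,2]-14)<6)&(g<80)&(abs(G[...,0]+60)<100)&(abs(G[...,1])<90)&(w['depth']>.1)
print('plate wrist',m.sum(),np.percentile(G[m],[1,50,99],axis=0).round(1))
m=(abs(G[...,2]-117)<8)&(abs(G[...,0]+140)<40)&(abs(G[...,1])<50)&(w['depth']>.1)
q=G[m];print('rim wrist',m.sum(),q.min(0).round(1) if len(q) else 0,q.max(0).round(1) if len(q) else 0)
"
```

```text
t=21.75 shift [0.03 0.08 0.43] head 74.3 tilt 0.0 tcp [0.4489 0.109  0.1043] F [-0.1  0.3 -2.9] open 0.06 grip 59 twist 0.3
tcp grinder [-194.65675898   -0.75853297  104.26403057]
scene 140 [-166.  -33.  105.] [-110.   32.  118.] [-130.3998772    -1.28736481  111.91512313]
scene -84 12 [-79.1   0.6  89.1]
scene -76 13 [-71.4  -0.3  86.1]
scene -68 12 [-63.4   0.5  83.2]
scene -60 11 [-55.9   0.2  80.6]
scene -52 15 [-47.8   0.6  77.9]
scene -44 21 [-40.1   0.5  79.8]
scene -36 17 [-31.6   0.8  84.3]
scene -28 9 [-26.7   0.1  89. ]
top 35 [-144.  -32.  107.] [-108.   28.  121.] [-112.9185819     3.6539076   115.52458404]
top -84 9 [-77.6   1.2  91.3]
top -76 2 [-75.5   0.3  89.6]
wrist cup_place px (np.float64(255.91211235667583), np.float64(358.352654419499))
plate wrist 1596 [[-148.4  -67.     8.3]
 [-144.2   32.3   12.8]
 [-133.7   67.9   14.9]]
rim wrist 419 [-179.9   -6.4  109. ] [-170.2    3.7  117.2]
```

Call:
servo_tool:
  motion:
    - [[-0.8, 0.05, 1, 0.3, 1], [-1.7, 0.05, 2.4, 0.3, 1], [-1.7, 0.05, 3.2, 0.3, 1], [-1.7, 0.05, 3.5, 0.3, 1], [-1.7, 0.05, 3.5, 0.3, 1]]

```text
time_s: 22.4
eef_pos: [0.4656, 0.1036, 0.069]
eef_rot: [-0.0, 0.141, 0.99, -0.0]
wrist_force: [-0.1, -0.5, -2.0]
opening: 0.058
grasp_force: 59.2
```

Call:
servo_tool:
  motion:
    - [[0, 0, 0, 0, 1], [0, 0, 0, 0, 1]]

```text
time_s: 22.6
eef_pos: [0.4661, 0.1041, 0.0695]
eef_rot: [0.0, 0.141, 0.99, 0.0]
wrist_force: [-0.9, 0.7, -2.2]
opening: 0.054
grasp_force: 59.2
```

Call:
servo_tool:
  motion:
    - [[-0.7, 0, 0.05, 0, 1], [-1.5, 0, 0.1, 0, 1], [-2.3, 0, 0.1, 0, 1], [-3, 0, 0.1, 0, 1], [-3, 0, 0.1, 0, 1]]

```text
time_s: 23.1
eef_pos: [0.4962, 0.0953, 0.0683]
eef_rot: [0.001, 0.141, 0.99, 0.0]
wrist_force: [0.5, -0.6, -1.0]
opening: 0.058
grasp_force: 59.2
```

Call:
servo_tool:
  motion:
    - [[-0.4, 0, 0, 0, 1], [-0.8, 0, 0, 0, 1], [-1.2, 0, 0, 0, 1], [-1.2, 0, 0, 0, 1]]

```text
time_s: 23.5
eef_pos: [0.5059, 0.0927, 0.0683]
eef_rot: [-0.001, 0.141, 0.99, 0.0]
wrist_force: [-4.7, 1.1, 5.2]
opening: 0.057
grasp_force: 60.1
```

```bash
cat >> h.py <<'E'
def mugstate():
    o=ctrl.get_obs();print('tcp grinder',grind(np.array(o['eef_pos'])).round(1))
    for n in ('scene','top'):
        k=snap(n,n[0]+'_%d.png'%int(o['time_s']*100));G=grind(cloud(k)).reshape(-1,3);G=G[k['depth'].ravel()>.1]
        q=G[(G[:,2]>20)&(G[:,2]<86)&(G[:,0]>-175)&(G[:,0]<-45)&(abs(G[:,1])<40)]
        r=q[q[:,2]>68]
        b=q[(q[:,0]>-110)&(q[:,2]<72)];print(n,'body y',b[:,1].min().round(1),b[:,1].max().round(1),'low x',q[:,0].min().round(1),'n',len(q))
        for x in range(-100,-25,8):
            s=G[(G[:,0]>=x)&(G[:,0]<x+8)&(abs(G[:,1])<10)&(G[:,2]>76)&(G[:,2]<108)]
            if len(s): print('  strip/rim',x,len(s),s.mean(0).round(1))
E
python3 -c "
from h import *
togo([.4488,.1099,.1],74);mugstate()"
```

```text
t=23.50 shift [ 5.97  0.07 -3.16] head 73.8 tilt 0.1 tcp [0.5059 0.0927 0.0683] F [-4.7  1.1  5.2] open 0.06 grip 60 twist -0.2
tcp grinder [-135.4   -0.9   68.3]
scene body y -33.4 31.3 low x -149.2 n 563
  strip/rim -84 9 [-77.6  -0.9  92.8]
  strip/rim -76 11 [-71.7   1.4  91. ]
  strip/rim -68 11 [-64.1  -0.5  87.4]
  strip/rim -60 10 [-55.8  -2.1  83. ]
  strip/rim -52 14 [-47.7  -0.3  80.7]
  strip/rim -44 15 [-39.8   0.8  80.8]
  strip/rim -36 19 [-32.3  -0.1  85.5]
  strip/rim -28 18 [-24.    1.   89.6]Traceback (most recent call last):
  File "<string>", line 3, in <module>
    togo([.4488,.1099,.1],74);mugstate()
                              ~~~~~~~~^^
  File "h.py", line 52, in mugstate
    b=q[(q[:,0]>-110)&(q[:,2]<72)];print(n,'body y',b[:,1].min().round(1),b[:,1].max().round(1),'low x',q[:,0].min().round(1),'n',len(q))
                                                    ~~~~~~~~~~^^
    return umr_minimum(a, axis, None, out, keepdims, initial, where)
ValueError: zero-size array to reduction operation minimum which has no identity
```

Call:
servo_tool:
  motion:
    - [[0, 0, 0, 0, -1], [0, 0, 0, 0, -1], [0, 0, 0, 0, -1], [0, 0, 0, 0, -1], [0, 0, 0, 0, -1]]

```text
time_s: 24.1
eef_pos: [0.5064, 0.0923, 0.0681]
eef_rot: [0.0, 0.141, 0.99, -0.0]
wrist_force: [1.3, -0.5, 0.5]
opening: 0.896
grasp_force: 0.0
```

Call:
servo_tool:
  motion:
    - [[0.8, 0.1, 0, 0, -1], [1.8, 0.1, 0, 0, -1], [2.6, 0.1, 0, 0, -1], [2.6, 0.1, 0.4, 0, 1], [2.6, 0.1, 0.8, 0, 1]]

```text
time_s: 24.6
eef_pos: [0.4816, 0.1007, 0.0601]
eef_rot: [0.0, 0.14, 0.99, 0.0]
wrist_force: [0.2, -0.1, 0.1]
opening: 0.686
grasp_force: 0.0
```

Call:
servo_tool:
  motion:
    - [[0, 0, 0, 0, 1], [0, 0, 0, 0, 1], [0, 0, 0, 0, 1], [0, 0, 0, 0, 1], [0, 0, 0, 0, 1]]

```text
time_s: 25.1
eef_pos: [0.4818, 0.1005, 0.0602]
eef_rot: [0.0, 0.141, 0.99, 0.0]
wrist_force: [1.2, -0.0, -0.5]
opening: 0.0
grasp_force: 0.0
```

```bash
sed -i "s/('scene','top')/('scene',)/" h.py; python3 -c "
from h import *
togo([.4488,.1099,.1],74);mugstate()"
```

```text
t=25.10 shift [ 3.43 -0.02 -3.98] head 73.8 tilt 0.0 tcp [0.4818 0.1005 0.0602] F [ 1.2 -0.  -0.5] open 0.00 grip 0 twist -0.2
tcp grinder [-1.607e+02  1.000e-01  6.020e+01]
scene body y -33.7 31.9 low x -174.9 n 741
  strip/rim -84 11 [-77.5  -0.3  93.2]
  strip/rim -76 10 [-71.6   1.4  91.1]
  strip/rim -68 10 [-64.3  -0.1  87.1]
  strip/rim -60 12 [-55.6  -2.4  82.5]
  strip/rim -52 12 [-48.1   0.2  80.5]
  strip/rim -44 18 [-40.1   0.1  80.8]
  strip/rim -36 18 [-31.7   0.   85.3]
  strip/rim -28 16 [-24.    0.5  89.6]
```

Call:
servo_tool:
  motion:
    - [[-0.5, -0.1, 0, 0, 1], [-0.9, -0.1, 0, 0, 1], [-1.3, -0.1, 0, 0, 1], [-1.6, -0.1, 0, 0, 1], [-1.6, -0.1, 0, 0, 1]]

```text
time_s: 25.65
eef_pos: [0.4962, 0.0952, 0.0599]
eef_rot: [-0.001, 0.141, 0.99, -0.0]
wrist_force: [-3.8, 0.6, 2.5]
opening: -0.0
grasp_force: 2.2
```

```bash
python3 -c "
from h import *
togo([.4488,.1099,.1],74);mugstate()"
```

```text
t=25.65 shift [ 4.97  0.09 -4.  ] head 73.8 tilt 0.1 tcp [0.4962 0.0952 0.0599] F [-3.8  0.6  2.5] open -0.00 grip 2 twist -0.2
tcp grinder [-145.4   -1.1   59.9]
scene body y -33.4 32.6 low x -159.9 n 673
  strip/rim -84 4 [-76.8   0.6  96.9]
  strip/rim -76 14 [-72.8  -1.4  95.9]
  strip/rim -68 8 [-64.1  -1.8  91. ]
  strip/rim -60 7 [-55.5  -2.4  86.8]
  strip/rim -52 12 [-48.   -1.9  82.4]
  strip/rim -44 17 [-39.9  -0.7  81.2]
  strip/rim -36 18 [-32.1  -0.6  85.6]
  strip/rim -28 18 [-23.8   1.   89.3]
```

Pushing with a low force. I'll continue in small steps until it touches the stops.

Call:
servo_tool:
  motion:
    - [[-0.2, 0, 0, 0, 1], [-0.4, 0, 0, 0, 1], [-0.6, 0, 0, 0, 1], [-0.6, 0, 0, 0, 1]]

```text
time_s: 26.1
eef_pos: [0.5017, 0.0937, 0.0599]
eef_rot: [-0.001, 0.141, 0.99, -0.0]
wrist_force: [-5.3, 1.4, 2.6]
opening: 0.002
grasp_force: 2.6
```

Call:
servo_tool:
  motion:
    - [[-0.1, 0, 0, 0, 1], [-0.2, 0, 0, 0, 1], [-0.2, 0, 0, 0, 1]]

```text
time_s: 26.4
eef_pos: [0.5036, 0.0932, 0.0598]
eef_rot: [-0.001, 0.141, 0.99, 0.0]
wrist_force: [-4.6, 1.2, 2.8]
opening: -0.002
grasp_force: 2.7
```

```bash
python3 -c "
from h import *
togo([.4488,.1099,.1],74);mugstate()"
```

```text
t=26.40 shift [ 5.74  0.08 -4.  ] head 73.8 tilt 0.1 tcp [0.5036 0.0932 0.0598] F [-4.6  1.2  2.8] open -0.00 grip 3 twist -0.2
tcp grinder [-137.7   -1.    59.8]
scene body y -33.2 31.8 low x -152.8 n 562
  strip/rim -100 2 [-98.1  -7.1  79.5]
  strip/rim -76 7 [-72.5  -1.6 101.8]
  strip/rim -68 3 [-63.5  -6.1  97.1]
  strip/rim -60 6 [-55.2  -3.9  91. ]
  strip/rim -52 6 [-47.3  -1.8  87.2]
  strip/rim -44 13 [-40.   -2.3  82.5]
  strip/rim -36 18 [-32.4   0.2  85.9]
  strip/rim -28 15 [-24.2   0.6  89.6]
```

Call:
servo_tool:
  motion:
    - [[-0.1, 0, 0, 0, 1], [-0.2, 0, 0, 0, 1], [-0.3, 0, 0, 0, 1], [-0.3, 0, 0, 0, 1]]

```text
time_s: 26.85
eef_pos: [0.5044, 0.0929, 0.0595]
eef_rot: [-0.003, 0.14, 0.99, 0.0]
wrist_force: [-11.2, 3.5, 9.2]
opening: 0.004
grasp_force: 6.3
```

Call:
servo_tool:
  motion:
    - [[-0.1, 0, 0, 0, 1], [-0.2, 0, 0, 0, 1], [-0.2, 0, 0, 0, 1]]

```text
time_s: 27.15
eef_pos: [0.5047, 0.0929, 0.0592]
eef_rot: [-0.005, 0.14, 0.99, 0.0]
wrist_force: [-17.5, 4.8, 13.9]
opening: -0.004
grasp_force: 9.4
```

```bash
python3 -c "
from h import *
togo([.4488,.1099,.1],74);mugstate()"
```

```text
t=27.15 shift [ 5.89  0.08 -4.01] head 73.9 tilt 0.6 tcp [0.5047 0.0929 0.0592] F [-17.5   4.8  13.9] open -0.00 grip 9 twist -0.1
tcp grinder [-136.6   -1.    59.2]
scene body y -33.9 31.9 low x -151.3 n 557
  strip/rim -100 3 [-99.7  -6.3  78.1]
  strip/rim -76 7 [-72.4  -1.5 101.7]
  strip/rim -68 3 [-62.7  -5.1  95.7]
  strip/rim -60 6 [-55.6  -4.4  91.7]
  strip/rim -52 6 [-47.2  -1.7  87.1]
  strip/rim -44 15 [-39.1  -1.7  83.2]
  strip/rim -36 16 [-31.4   0.3  86.4]
  strip/rim -28 15 [-23.8   1.   90. ]
```

```bash
python3 -c "
from h import *
a=snap('scene')['pixels'][150:250,180:280];b=snap('wrist')['pixels']
cv2.imwrite('pics/i.png',np.hstack([cv2.resize(a,(500,500),interpolation=cv2.INTER_CUBIC),cv2.resize(b[234:384,206:296],(300,500))])[:,:,::-1])"
```

```text
(no output)
```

View pics/i.png

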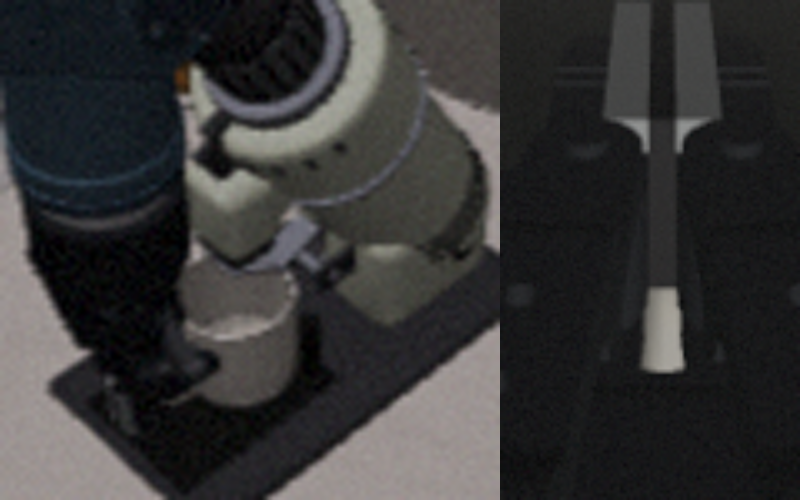

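The crop shows the mug upright on the plate with the steel arm crossing its rear rim at about (285,250). The fingers are on the handle. I'll back the tool off and measure.

Call:
servo_tool:
  motion:
    - [[0.3, 0, 0, 0, 1], [1.2, 0, 0, 0, 1], [2.5, 0, 0, 0, 1], [5, 0, 0, 0, 1], [8, 0, 0, 0, 1]]

```text
time_s: 27.8
eef_pos: [0.4322, 0.1138, 0.0604]
eef_rot: [0.001, 0.141, 0.99, 0.0]
wrist_force: [-0.3, -0.0, -0.2]
opening: 0.002
grasp_force: 0.0
```

```bash
cat > ms.py <<'E'
from h import *
mugstate()
for n in ('scene','wrist'):
    k=snap(n);G=grind(cloud(k)).reshape(-1,3);G=G[k['depth'].ravel()>.1]
    q=G[(G[:,2]>25)&(G[:,2]<73)&(G[:,0]>-145)&(G[:,0]<-30)&(abs(G[:,1])<40)]
    hd=q[(abs(q[:,1])<7)&(q[:,0]<-104)]
    print(n,'handle n',len(hd),'end x',hd[:,0].min().round(1) if len(hd) else 0,'y',hd[:,1].mean().round(1) if len(hd) else 0)
    print('  body y',q[:,1].min().round(1),q[:,1].max().round(1))
    f=q[(q[:,0]<-85)&(abs(q[:,1])<25)&(abs(q[:,1])>10)&(q[:,2]<70)]
    if len(f): print('  axis x from front wall',np.median(f[:,0]+np.sqrt(32**2-f[:,1]**2)).round(1),len(f))
    r=G[(G[:,2]>76)&(G[:,2]<84)&(abs(G[:,1])<36)&(G[:,0]<-30)&(G[:,0]>-110)]
    if len(r): print('  rim x min',np.percentile(r[:,0],2).round(1),'z front/back',np.median(r[r[:,0]<-80][:,2]).round(1))
E
python3 ms.py
```

```text
tcp grinder [-212.    -0.7   60.4]
scene body y -33.1 32.1 low x -127.9 n 576
  strip/rim -100 4 [-98.8  -2.8  78.4]
  strip/rim -76 7 [-72.3  -1.3 101.5]
  strip/rim -68 3 [-63.4  -6.   96.9]
  strip/rim -60 7 [-55.3  -4.3  92. ]
  strip/rim -52 5 [-47.1  -2.7  87.7]
  strip/rim -44 15 [-39.3  -1.7  83.6]
  strip/rim -36 14 [-31.9   0.3  86. ]
  strip/rim -28 15 [-24.4   0.8  88.9]
scene handle n 57 end x -127.8 y -1.2
  body y -33.1 31.5
  axis x from front wall -68.4 75
  rim x min -100.7 z front/back 79.5
wrist handle n 0 end x 0 y 0Traceback (most recent call last):
  File "ms.py", line 8, in <module>
    print('  body y',q[:,1].min().round(1),q[:,1].max().round(1))
                     ~~~~~~~~~~^^
    return umr_minimum(a, axis, None, out, keepdims, initial, where)
ValueError: zero-size array to reduction operation minimum which has no identity
```

The mug's axis is at x = -68, the handle points to the front, and the arm is raised about 9° (0.15 rad) on the rim. One check of the pointer and the bystanders, then I'll hand in.

```bash
python3 -c "
from h import *
fine('scene'); print(ctrl.get_obs()['wrist_force'].round(1)); print(ctrl.hand_in())"
```

```text
scene ptr 17 theta mean 0.4 s 0.4 rng -4.3 4.1
scene fin 34 theta mean 2.3 s 2.2 rng -2.5 11.5
[ 0.6 -0.6 -0.1]
the job is handed in; nothing more can be done
None
```

The job is handed in: the hopper's pointer is in line with the fin to within about 0.5°, and the white mug is home against the stops, handle to the front, with the hold-down arm on its rim.

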